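# Throw a stone from the coffee beans into the pedal bin

### The job

There is a stone lying on the sorting mat: press the reject bin's pedal right down so that its lid swings open and stays up by itself, drop the stone in the bin, then bring the pedal back up gently so that the lid closes fully without slamming. Move the lid with the pedal only, never by touching the lid, and leave the tin, mug and scoop where they are.

Things in the scene. Friction and masses are not known exactly. Their poses are not given: they have to be found in the camera images.
- bin: Small oblong pedal bin of bare sheet metal on a black plinth, fixed to the table: body 160 mm deep (its x), 200 mm wide (its y), rim at 190 mm, walls 3 mm, inner floor at 48 mm. Origin on the table under the body's centre. The pedal sticks out of its front (-x side); the lid's hinge is at the back, 107 mm behind the centre and 192 mm high.
- mouth (a point): Centre of the bin's mouth, level with the rim (190 mm above the table), under the shut lid. The opening is 154 by 194 mm.
- tread (a point): Centre of the pedal's tread: a block 50 mm long (bin x), 46 mm wide (bin y), 16 mm thick, with a ribbed black rubber top and flat parallel sides that fingers can grip from above. Up (lid shut): 165 mm in front of the bin's origin, 54 mm high; fully down: 167 mm in front, 24 mm high (a nearly straight vertical stroke). The bin's front is 60 mm behind its rear edge.
- pedal (a joint): Pedal lever: 0 up (lid shut), 0.182 rad fully down; linked to the lid both ways. Takes 10 to 13 N at first, less as the lid rises. Let go part-way, the lid's weight throws it up and the lid slams. Fully down it stays, held by about 3 N; lift it (tread gripped by its sides or hooked from below) to start closing, then hold it back as the lid's weight drives it up.
- lid (a joint): Lid angle: 0 shut, 1.85 rad fully open; always 10.16 times the pedal's angle. Upright at 1.57; beyond that it leans back and stays open. Closing at more than 2 rad/s over the last 0.3 rad is a slam (about 30 mm/s at the tread).
- stone_mid (a point): Centre of the stone, half-way up: one plain grey-brown rounded pebble, about 53 by 49 mm and 41 mm high, 0.09 to 0.18 kg, resting on the mat; this point is 20 mm above its underside. It can be gripped from above in any direction.
- tin: Bystander: plain closed round metal sample tin, 58 mm across, 62 mm high; origin under its centre.
- mug: Bystander: white mug, 80 mm across, 85 mm high; origin under its centre.
- scoop: Bystander: flat-bottomed metal scoop, lying, about 200 mm long and 62 mm wide, 40 mm high; origin on the table near the root of the pan.
- lid_mid (a point): Centre of the bin's flat sheet-metal lid, 171 by 208 mm and 9 mm thick, level with its underside: at the centre of the bin's mouth when shut. Open, the lid stands behind the mouth up to about 385 mm above the table, leaning back. The lid is not to be touched.
Mind the look-alikes: they are no part of the job. What is shaped like the part that bears stone_mid but blue, turquoise or yellow is not meant.

How it is judged (in metres and radians):
On the way, in this order (a step that is already met when the one before it is completed fails the run):
1. the pedal has been pressed right down and the lid stands open by itself (beyond 1.7 rad, fingers off the pedal) (value of joint lid above 1.7 rad and contact force between the fingers and pedal below 0.3 N), for 0.3 s.
2. the stone is inside the bin, with the lid still open (value of joint lid above 1.6 rad and x of stone_mid in the frame of bin between -0.08 and 0.08 m and y of stone_mid in the frame of bin between -0.1 and 0.1 m and z of stone_mid in the frame of bin below 0.12 m), for 0.2 s.
At the end, for the whole second after the job is handed in: the stone lies inside the bin (its centre within the walls and below 120 mm) and the lid is shut (within 0.06 rad), pedal up (value of joint lid below 0.06 rad and x of stone_mid in the frame of bin between -0.08 and 0.08 m and y of stone_mid in the frame of bin between -0.1 and 0.1 m and z of stone_mid in the frame of bin between 0.04 and 0.12 m); the robot touches nothing.
It fails at once if the lid slams: it moves faster than 2 rad/s downwards within the last 0.3 rad before shut (value of joint lid below 0.3 rad and velocity of joint lid below -2 rad/s).
It fails at once if the robot touches the lid (more than 1 N) (contact force between any of the fingers, the arm and lid above 1 N).
It fails at once if the tin, mug or scoop is moved by more than 40 mm (distance of any of tin, mug, scoop from where it was at the start of the episode above 0.04 m).
It also fails if it takes over 67 s, if anything falls off the work surface, if the arm or the gripper's body presses on something with over 40 N, if the wrist force passes 120 N, or if a joint passes its speed limit or range.

### The arm

A 6-joint arm with a two-finger parallel gripper is mounted at the origin on the work surface. World frame = base frame: x ahead of the robot, y to its left, z up, the work surface at z = 0. Lengths are in mm, angles in rad, forces in N, time in s.
With the tool pointing down it reaches from about 275 to 1000 mm from the base axis. Payload 8.4 kg.
Tool frame: the origin (TCP) lies at the very end of the fingers, on their centre line; the grasp point (between the pads) lies 19 mm behind it; z points along the fingers, y is the direction in which the jaws open and shut (so a half turn about z gives the same grasp; the last joint's range is limited). The gripper opens to 85 mm and grips with 20 to 120 N. Pads are 22 mm wide; open, the fingers measure 114 mm over their backs; the gripper's body (76 mm by 85 mm) begins 54 mm behind the grasp point. The pads swing forward as they close: fully open they stand 13 mm farther back than shut.
Start: joints at [-1.291, 0.353, 1.633, -0, 1.155, -0.002], TCP at [173.802, -600.351, 231.281] pointing down, gripper open.
Joint ranges: [-2.63, 2.63], [-0.92, 2.1], [0.06, 2.66], [-1.3, 4.44], [0, 2.69], [-3.02, 3.02]. Speed limits (rad/s): [2.22, 2.22, 2.79, 3.14, 3.14, 3.14].

### API

Orientations are given as [roll, pitch, yaw] about the fixed x, y, z axes, in that order (R = Rz(yaw) Ry(pitch) Rx(roll)).
In Python, from rig import r gives the robot as it stands.
- The arm moves only by the tool jog_arm, never from a script. Its argument "increments" is text: rows parted by semicolons, each of 7 numbers parted by spaces: the shift along the tool's x, y, z in cm, then the turn, a rotation vector about the tool's x, y, z in rad, then the opening, from -1 (shut) to 1 (fully open). A call has exactly 8 rows; each row shifts and turns the commanded pose from where the row before left it, along the tool's axes as they then stand; what a row does not reach is not made up. A row lasts 1/10 s, in which the tool goes at most 50 mm and 8.59 degrees, less where a joint would pass 70% of its speed; a pose out of reach is approached as far as the arm can. A call with a gripper value outside its range is refused whole. The fingers move at their own pace and stop on an object; "squeeze" is the grip in N (left out, the last holds). Time passes only in rows, so rows that do not move let the fingers close, or fill a call up. It gives the time, the measured TCP pose, the force and the opening at its end, in the units of the state.
- r.sense(): the state, without advancing time (a new reading comes with each control period).
- r.grab_frame(name): name is "scene" or "top" or "wrist"; returns the picture (420x560x3 uint8, red, green, blue); there is no depth.
- r.camera_info(name): a dict with "K" (3x3 intrinsics, pixels), "dist_coeffs" ([k1, k2, p1, p2, k3] as OpenCV has them; the pictures are not rectified), "rvec" (rotation vector, rad) and "tvec" (3), from world to camera coordinates, as OpenCV has them. Camera axes: x right, y down, z forward; pixel columns grow to the right and rows downward; lengths in mm; the calibration is good to about 2 mm. A picture is of the moment at which its call begins: read the wrist's pose just before it. camera_info takes no time and is no camera call; for the wrist camera it gives the pose at the moment of the call.
- r.sign_off(): hands the job in, once; it reports no verdict.
The state is a dict: "clock": time; "qpos": joint angles; "qvel": joint speeds; "joint_efforts": joint torques, N m; "eef_pos": TCP position; "tcp_rot": TCP orientation; "contact_force": force on the tool from outside, world axes, zero at the start; "wrist_torque": the same for the moment, N m; "opening": opening from 0.0 (shut) to 1.0 (fully open).
Only numpy, scipy, OpenCV 4.12 (cv2) and the standard library are available. Lean on these libraries where they do the work, as an engineer would, in place of code of your own. Each camera call takes 0.05 s, during which the arm holds its last target.

## Working session

There is one attempt and no reset: what is moved stays moved. The work goes in short steps, Python scripts to look and compute and a tool call to move; the robot and the scene stay as the last step left them, time stands still between calls to the robot, and variables do not carry over. Pictures are saved under pics/ and viewed, and the job is handed in when it is done.

Besides the shell and the picture viewer there is one more tool, called as a command line: name --argument value ..., lists and objects as JSON in quotes. jog_arm: Moves the arm, as the interface text tells. Its arguments: {"type":"object","properties":{"increments":{"type":"string"},"squeeze":{"type":"number"}},"required":["increments"]}

```bash
mkdir -p pics; ls; python3 - <<'E'
from rig import r
import cv2
s=r.sense(); print(s)
for n in ("scene","top"):
    im=r.grab_frame(n); cv2.imwrite(f"pics/{n}0.png",im[:,:,::-1]); print(n,r.camera_info(n))
E
```

```text
pics
{'clock': 0.0, 'qpos': array([-1.29142311e+00,  3.53581752e-01,  1.63413595e+00, -3.88123568e-06,
        1.15520305e+00, -2.42141763e-03]), 'qvel': array([ 2.46055616e-04, -2.99229113e-04, -6.11105152e-05, -1.11286966e-03,
        3.43344613e-04,  3.61233466e-04]), 'joint_efforts': array([-8.55952421e-04, -6.05257487e+01, -3.42063546e+01, -1.03555330e-04,
        9.42182407e-03,  1.24173397e-05]), 'eef_pos': array([ 173.6552009 , -599.89704106,  230.60237345]), 'tcp_rot': array([-3.14026455e+00,  3.32875630e-07,  2.81796200e-01]), 'contact_force': array([ 0.19650942,  0.49176518, -0.06170777]), 'wrist_torque': array([ 0.02999792,  0.00398484, -0.02626782]), 'opening': 1.0036693079086056}
scene {'K': array([[538.61204512,   0.        , 273.24432146],
       [  0.        , 538.61204512, 212.37317765],
       [  0.        ,   0.        ,   1.        ]]), 'dist_coeffs': array([-0.21499282,  0.        ,  0.        ,  0.        ,  0.        ]), 'rvec': array([ 0.0037263 ,  2.9342833 , -1.11506288]), 'tvec': array([ 559.61915433,  109.61995568, 1391.18010383])}
top {'K': array([[434.30279215,   0.        , 275.83964783],
       [  0.        , 434.30279215, 201.8550887 ],
       [  0.        ,   0.        ,   1.        ]]), 'dist_coeffs': array([-0.10821126,  0.        ,  0.        ,  0.        ,  0.        ]), 'rvec': array([ 2.14304913, -2.11051128,  0.23441369]), 'tvec': array([ -48.20948157,  569.80883887, 1186.13113246])}
```

View pics/scene0.png

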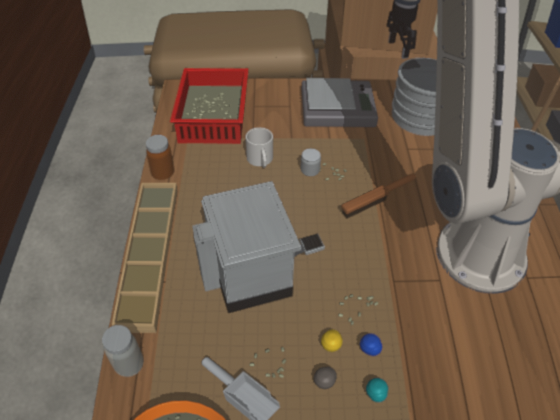

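View pics/top0.png

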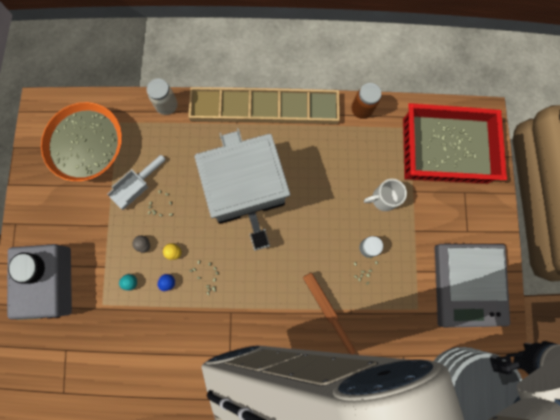

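Top view: the grey-brown pebble is at (141,243). The look-alikes are yellow (172,252), blue (166,283) and turquoise (128,283). The bin lid is around (242,177) and the tread at (260,240). I'll enlarge to confirm.

```bash
cat > h.py <<'E'
import numpy as np, cv2
def cam(ci):
    R=cv2.Rodrigues(np.array(ci['rvec'],float))[0]; return np.array(ci['K']),np.array(ci['dist_coeffs']),R,np.array(ci['tvec'],float)
def back(ci,uv,z):
    K,d,R,t=cam(ci)
    p=cv2.undistortPoints(np.array(uv,float).reshape(-1,1,2),K,d).reshape(-1,2)
    out=[]
    C=-R.T@t
    for q in p:
        v=R.T@np.array([q[0],q[1],1]); out.append(C+v*(z-C[2])/v[2])
    return np.array(out)
def proj(ci,P):
    return cv2.projectPoints(np.array(P,float).reshape(-1,1,3),np.array(ci['rvec'],float),np.array(ci['tvec'],float),np.array(ci['K']),np.array(ci['dist_coeffs']))[0].reshape(-1,2)
E
python3 - <<'E'
import cv2,numpy as np
a=cv2.imread('pics/top0.png')
b=cv2.resize(a[125:260,185:310],None,fx=4.4,fy=4.4,interpolation=cv2.INTER_CUBIC)
c=cv2.resize(a[225:300,110:200],None,fx=4.4,fy=4.4,interpolation=cv2.INTER_CUBIC)
cv2.imwrite('pics/c1.png',b);cv2.imwrite('pics/c2.png',c)
s=cv2.imread('pics/scene0.png')
cv2.imwrite('pics/c3.png',cv2.resize(s[175:315,185:335],None,fx=4,fy=4,interpolation=cv2.INTER_CUBIC))
E
```

```text
(no output)
```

View pics/c1.png

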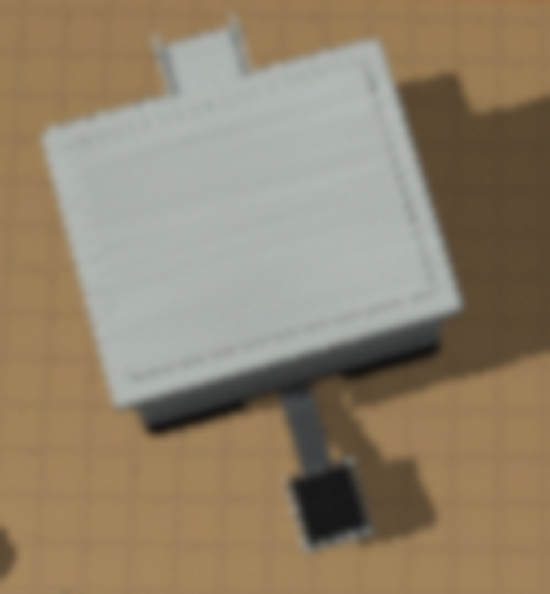

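View pics/c2.png

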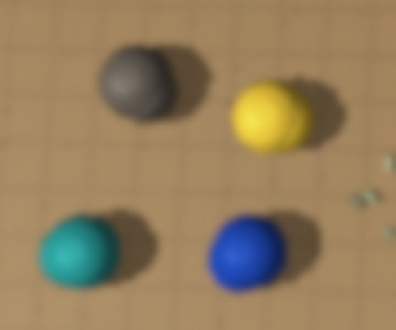

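View pics/c3.png

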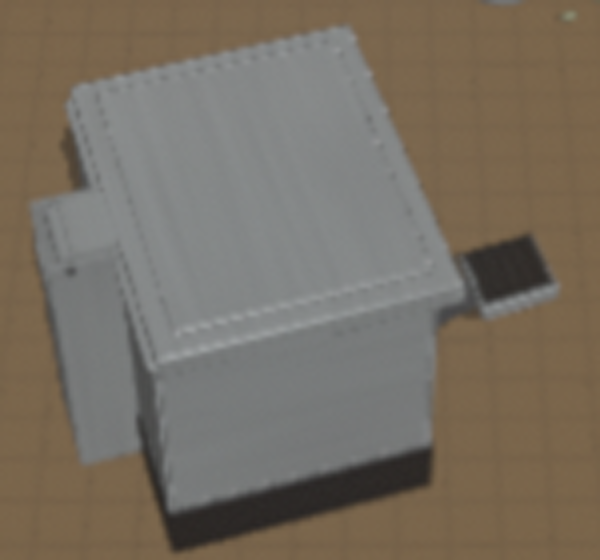

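The crop confirms that the plain grey-brown pebble, crop (138,83), is the target. The other three are coloured. Next I'll fit the bin pose from the lid and tread corners in both views.

```bash
cat > fit.py <<'E'
import numpy as np
from scipy.optimize import least_squares
from rig import r
from h import *
T=r.camera_info('top');S=r.camera_info('scene')
c1=np.array([(45,130),(378,40),(460,308),(118,405),(290,480),(350,462),(372,533),(310,548)])/4.4+[185,125]-0.4
c3=np.array([(72,98),(350,30),(463,290),(155,360),(460,255),(533,235),(555,290),(485,315)])/4+[185,175]-0.4
# scene: image left = back? order to be matched below
lid=lambda z:np.array([(85.5,104,z),(85.5,-104,z),(-85.5,-104,z),(-85.5,104,z)],float)
tr=np.array([(-140,23,62),(-140,-23,62),(-190,-23,62),(-190,23,62)],float)
print('top lid',back(T,c1[:4],200).round(),'tread',back(T,c1[4:],62).round())
print('scene lid',back(S,c3[:4],200).round(),'tread',back(S,c3[4:],62).round())
E
python3 fit.py
```

```text
top lid [[664. 175. 200.]
 [723. -20. 200.]
 [561. -70. 200.]
 [501. 124. 200.]] tread [[477.  31.  62.]
 [489.  -8.  62.]
 [444. -22.  62.]
 [434.  17.  62.]]
scene lid [[724. -11. 200.]
 [562. -67. 200.]
 [502. 130. 200.]
 [665. 176. 200.]] tread [[494.  -5.  62.]
 [447. -21.  62.]
 [436.  23.  62.]
 [480.  42.  62.]]
```

```bash
cat >> fit.py <<'E'
c3=c3[[3,0,1,2,7,4,5,6]]
def f(p):
    c,s=np.cos(p[2]),np.sin(p[2]); R=np.array([[c,-s,0],[s,c,0],[0,0,1]])
    P=np.vstack([lid(200),tr])@R.T+[p[0],p[1],0]
    return np.concatenate([(proj(T,P)-c1).ravel(),(proj(S,P)-c3).ravel()])
o=least_squares(f,[612,53,0.3],loss='soft_l1'); print('bin',o.x,o.fun.reshape(-1,2).round(1).tolist())
p=o.x;c,s=np.cos(p[2]),np.sin(p[2])
print('tread',p[0]-165*c,p[1]-165*s)
# stone
import cv2
for n,ci in (('top',T),('scene',S)):
    im=cv2.imread(f'pics/{n}0.png').astype(int); 
    x,y=(141,243) if n=='top' else (325,377)
    sub=im[y-16:y+17,x-16:x+17]; hsv=cv2.cvtColor(sub.astype(np.uint8),cv2.COLOR_BGR2HSV)
    m=(hsv[:,:,1]<75).astype(np.uint8)
    nn,l,st,ce=cv2.connectedComponentsWithStats(m); k=l[16,16]
    print(n,st[k],ce[k]+[x-16,y-16], back(ci,[ce[k]+[x-16,y-16]],20))
E
python3 fit.py | tail -4
```

```text
bin [6.15744392e+02 5.46965310e+01 3.01416248e-01] [[-1.8, -1.0], [-0.4, -1.8], [-0.0, -1.5], [-1.6, -0.9], [-1.6, 0.6], [0.5, 0.1], [0.5, 1.0], [-1.3, 2.3], [-0.9, 1.3], [-1.5, -2.4], [-1.1, -1.0], [-0.5, -0.4], [1.8, -2.2], [1.9, -1.1], [2.3, -0.7], [3.3, -0.8]]
tread 458.1830871877387 5.7125020220190805
top [  8   9  17  16 210] [140.83333333 243.57142857] [[447.35594412 350.63156652  20.        ]]
scene [  4   6  24  22 410] [324.80731707 377.24878049] [[448.75373578 349.35797392  20.        ]]
```

```bash
cat >> h.py <<'E'
from scipy.spatial.transform import Rotation as Ro
def delta(s,pos,rpy):
    R=Ro.from_euler('xyz',s['tcp_rot']); 
    d=R.inv().apply(np.array(pos)-s['eef_pos'])/10
    w=(R.inv()*Ro.from_euler('xyz',rpy)).as_rotvec()
    return d.round(2),w.round(3)
def show(pos,rpy):
    from rig import r
    s=r.sense(); print('clk',s['clock'].__round__(2),'pos',s['eef_pos'].round(1),'rpy',s['tcp_rot'].round(3),'F',s['contact_force'].round(1),'op',round(s['opening'],2),'q',s['qpos'].round(2)); 
    print('delta cm',*delta(s,pos,rpy))
E
python3 -c "
from h import *
show([455,4,230],[3.1416,0,0.301])"
```

```text
clk 0.1 pos [ 173.7 -599.9  230.6] rpy [-3.14   0.     0.282] F [ 0.   0.  -1.1] op 1.0 q [-1.29  0.35  1.63 -0.    1.16 -0.  ]
delta cm [ 43.82 -50.19   0.13] [-0.001  0.    -0.019]
```

jog_arm --increments "2.7 -3.1 0 -0.001 0 -0.019 -1;2.7 -3.1 0 0 0 0 -1;2.7 -3.1 0 0 0 0 -1;2.7 -3.1 0 0 0 0 -1;2.7 -3.1 0 0 0 0 -1;2.7 -3.1 0 0 0 0 -1;2.7 -3.1 0 0 0 0 -1;2.7 -3.1 0 0 0 0 -1" --squeeze 40

```text
clock: 0.9
eef_pos: [307.5, -298.2, 230.9]
tcp_rot: [3.141, -0.0, 0.3]
contact_force: [0.5, -0.0, 0.2]
opening: -0.003
```

```bash
python3 -c "
from h import *
show([455,4,230],[3.1416,0,0.301])"
```

```text
clk 0.9 pos [ 307.5 -298.2  230.9] rpy [ 3.141 -0.     0.3  ] F [ 0.5 -0.   0.2] op -0.0 q [-0.77  0.04  2.03 -0.    1.07  0.5 ]
delta cm [ 23.03 -24.5    0.07] [ 0.001 -0.    -0.001]
```

jog_arm --increments "3.3 -3.5 0 0 0 0 -1;3.3 -3.5 0 0 0 0 -1;3.3 -3.5 0 0 0 0 -1;3.3 -3.5 1 0 0 0 -1;3.3 -3.5 2 0 0 0 -1;3.3 -3.5 1.5 0 0 0 -1;3.2 -3.5 1.5 0 0 0 -1;0 0 4 0 0 0 -1"

```text
clock: 1.7
eef_pos: [458.2, 4.6, 133.3]
tcp_rot: [3.139, -0.008, 0.305]
contact_force: [1.2, -0.2, -0.3]
opening: -0.002
```

```bash
python3 - <<'E'
from rig import r
from h import *
show([455,4,75],[3.1416,0,0.301])
ci=r.camera_info('wrist'); im=r.grab_frame('wrist'); cv2.imwrite('pics/w1.png',im[:,:,::-1])
c=proj(ci,[[460,6,62]]); print(c,ci['K'][0][0])
show([455,4,75],[3.1416,0,0.301])
cv2.imwrite('pics/s1.png',r.grab_frame('scene')[:,:,::-1])
E
```

```text
clk 1.7 pos [458.2   4.6 133.3] rpy [ 3.139 -0.008  0.305] F [ 1.2 -0.2 -0.3] op -0.0 q [0.01 0.22 2.08 0.   0.84 1.27]
delta cm [-0.37 -0.06  5.82] [ 0.002 -0.008  0.004]
[[276.28483513 226.44045652]] 330.61787858023666
clk 1.75 pos [452.    2.7 126.4] rpy [-3.141  0.004  0.305] F [-3.3 -0.3 -5.6] op -0.0 q [ 0.    0.23  2.09 -0.    0.83  1.27]
delta cm [ 0.34 -0.03  5.13] [-0.     0.004  0.004]
```

View pics/w1.png

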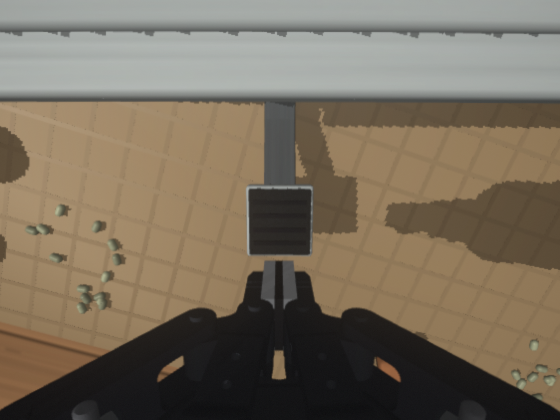

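View pics/s1.png

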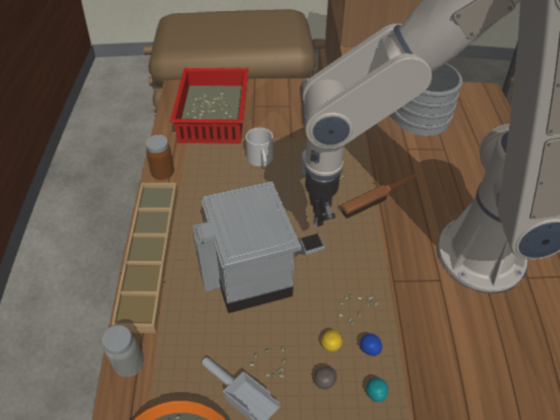

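Wrist view: the tread spans (247–312, 186–256), centred at (280,221). It lines up with the tool and sits just ahead of the shut fingers.

```bash
python3 - <<'E'
from rig import r
from h import *
ci=r.camera_info('wrist'); im=r.grab_frame('wrist'); cv2.imwrite('pics/w2.png',im[:,:,::-1])
g=im.mean(2); 
m=(g[150:270,235:330]<60).astype(np.uint8); n,l,st,ce=cv2.connectedComponentsWithStats(m)
for i in range(1,n):
    if st[i][4]>300: 
        x,y,w,h=st[i][:4]; x+=235;y+=150
        print(st[i],back(ci,[(x,y),(x+w-1,y),(x+w-1,y+h-1),(x,y+h-1)],62).round(1).tolist(), back(ci,[ce[i]+[235,150]],62))
show([455,4,70],[3.1416,0,0.301])
E
```

```text
[  13   27   63   67 4148] [[479.2, 30.6, 62.0], [491.1, -7.2, 62.0], [448.4, -22.1, 62.0], [435.7, 18.1, 62.0]] [[464.22944647   5.0547165   62.        ]]
clk 1.85 pos [451.3   0.6 130. ] rpy [-3.141  0.006  0.302] F [-0.3  0.1  0. ] op -0.0 q [-0.    0.22  2.08 -0.    0.84  1.27]
delta cm [ 0.49 -0.2   6.  ] [-0.001  0.006  0.001]
```

View pics/w2.png

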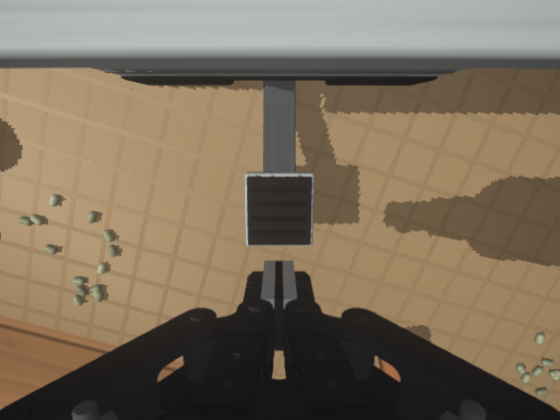

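jog_arm --increments "0.4 0 2 0 0 0 -1;0.5 0 2 0 0 0 -1;0 0 1 0 0 0 -1;0 0 0.6 0 0 0 -1;0 0 0 0 0 0 -1;0 0 0.3 0 0 0 -1;0 0 0.3 0 0 0 -1;0 0 0.3 0 0 0 -1"

```text
clock: 2.65
eef_pos: [462.3, 2.7, 67.0]
tcp_rot: [3.14, -0.001, 0.301]
contact_force: [0.1, -0.1, 1.0]
opening: -0.001
```

```bash
python3 -c "
from h import *
show([460,4,30],[3.1416,0,0.301])"
```

```text
clk 2.65 pos [462.3   2.7  67. ] rpy [ 3.14e+00 -1.00e-03  3.01e-01] F [ 0.1 -0.1  1. ] op -0.0 q [ 0.    0.35  2.11 -0.    0.69  1.27]
delta cm [-0.19 -0.2   3.7 ] [ 0.001 -0.001 -0.   ]
```

jog_arm --increments "-0.2 -0.2 0.3 0 0 0 -1;0 0 0.3 0 0 0 -1;0 0 0.4 0 0 0 -1;0 0 0.4 0 0 0 -1;0 0 0.4 0 0 0 -1;0 0 0.4 0 0 0 -1;0 0 0.3 0 0 0 -1;0 0 0.3 0 0 0 -1"

```text
clock: 3.45
eef_pos: [458.5, 4.1, 38.4]
tcp_rot: [3.141, 0.002, 0.301]
contact_force: [-3.7, -0.5, 4.1]
opening: -0.0
```

```bash
python3 -c "
from h import *
show([460,4,30],[3.1416,0,0.301])"
```

```text
clk 3.45 pos [458.5   4.1  38.4] rpy [3.141e+00 2.000e-03 3.010e-01] F [-3.7 -0.5  4.1] op -0.0 q [ 0.01  0.4   2.13 -0.    0.62  1.28]
delta cm [0.15 0.05 0.84] [ 0.001  0.002 -0.   ]
```

jog_arm --increments "0 0 0.3 0 0 0 -1;0 0 0.3 0 0 0 -1;0 0 0.2 0 0 0 -1;0 0 0.1 0 0 0 -1;0 0 0 0 0 0 -1;0 0 0 0 0 0 -1;0 0 0 0 0 0 -1;0 0 0 0 0 0 -1"

```text
clock: 4.25
eef_pos: [460.2, 4.1, 31.4]
tcp_rot: [3.14, -0.001, 0.301]
contact_force: [-9.3, -0.0, 33.8]
opening: -0.001
```

```bash
python3 -c "
from h import *
show([460,4,30],[3.1416,0,0.301])
from rig import r
cv2.imwrite('pics/s2.png',r.grab_frame('scene')[:,:,::-1])"
```

```text
clk 4.25 pos [460.2   4.1  31.4] rpy [ 3.14e+00 -1.00e-03  3.01e-01] F [-9.3 -0.  33.8] op -0.0 q [ 0.01  0.41  2.13 -0.    0.6   1.28]
delta cm [-0.02  0.01  0.14] [ 0.001 -0.001 -0.   ]
```

View pics/s2.png

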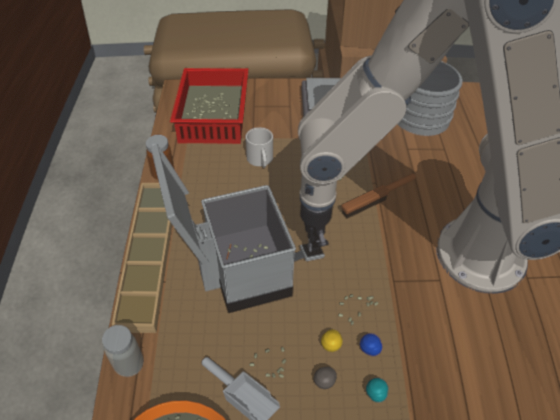

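Scene view: the bin is open, and the lid leans back at (170,205) standing clear of the gripper. Now I'll lift off and check that the lid stays open.

jog_arm --increments "0 0 -0.3 0 0 0 -1;0 0 -0.7 0 0 0 -1;0 0 -1 0 0 0 -1;-0.5 -1 -2 0 0 0 -1;-1 -2 -3 0 0 -0.14 -1;-1 -2 -4 0 0 -0.14 0;-1 -2 -4 0 0 -0.14 1;0 -2 -4 0 0 -0.14 1"

```text
clock: 5.1
eef_pos: [384.6, 68.7, 221.4]
tcp_rot: [3.141, 0.001, 0.866]
contact_force: [1.8, 0.4, -1.0]
opening: 0.506
```

```bash
python3 -c "
from h import *
show([448,350,170],[3.1416,0,1.30])
from rig import r
ci=r.camera_info('top');f=r.grab_frame('top');cv2.imwrite('pics/t2.png',f[:,:,::-1])
print(back(ci,[(172,252),(166,283),(128,283)],20))
"
```

```text
clk 5.1 pos [384.6  68.7 221.4] rpy [3.141e+00 1.000e-03 8.660e-01] F [ 1.8  0.4 -1. ] op 0.51 q [ 0.17 -0.01  2.11 -0.    1.05  0.88]
delta cm [ 25.54 -13.39   5.12] [ 0.001  0.001 -0.434]
[[424.90058127 257.88116984  20.        ]
 [335.96812988 270.5433468   20.        ]
 [333.13077549 380.7151929   20.        ]]
```

View pics/t2.png

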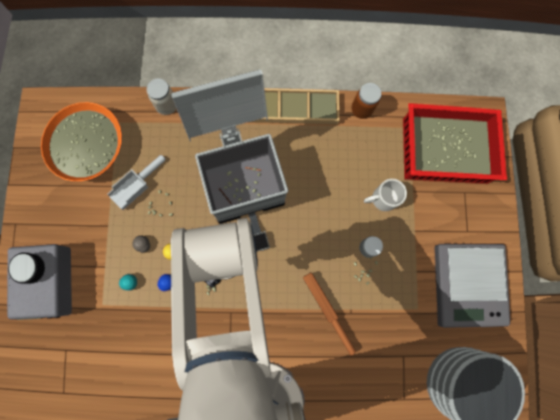

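The lid is still leaning open at (220,105) with nothing touching the pedal. Next, the stone.

jog_arm --increments "3.6 -1.9 0 0 0 0 1;3.6 -1.9 0 0 0 0 1;3.6 -1.9 0 0 0 0 1;3.6 -1.9 0 0 0 0 1;3.6 -1.9 0 0 0 0 1;3.6 -1.9 0 0 0 0 1;3.8 -1.9 1 0 0 0 1;0 0 3 0 0 -0.14 1"

```text
clock: 5.95
eef_pos: [453.9, 353.9, 181.9]
tcp_rot: [3.139, -0.008, 1.003]
contact_force: [0.5, 0.5, -0.4]
opening: 0.998
```

jog_arm --increments "0 0 0 0 0 -0.14 1;0 0 0 0 0 -0.14 1;0 0 0 0 0 0 1;0 0 0 0 0 0 1;0 0 0 0 0 0 1;0 0 0 0 0 0 1;0 0 0 0 0 0 1;0 0 0 0 0 0 1"

```text
clock: 6.75
eef_pos: [450.9, 347.8, 179.5]
tcp_rot: [3.141, 0.001, 1.28]
contact_force: [0.9, 0.4, -0.6]
opening: 1.0
```

```bash
python3 - <<'E'
from rig import r
from h import *
show([448,350,170],[3.1416,0,1.30])
ci=r.camera_info('wrist'); im=r.grab_frame('wrist'); cv2.imwrite('pics/w3.png',im[:,:,::-1])
import json; json.dump({k:np.array(v).tolist() for k,v in ci.items()},open('w3.json','w'))
print(proj(ci,[[448,350,20]]))
E
```

```text
clk 6.75 pos [450.9 347.8 179.5] rpy [3.141e+00 1.000e-03 1.280e+00] F [ 0.9  0.4 -0.6] op 1.0 q [ 0.65  0.32  1.8  -0.    1.02  0.95]
delta cm [ 0.13 -0.35  0.95] [ 0.001  0.001 -0.02 ]
[[274.51701133 196.86219303]]
```

View pics/w3.png

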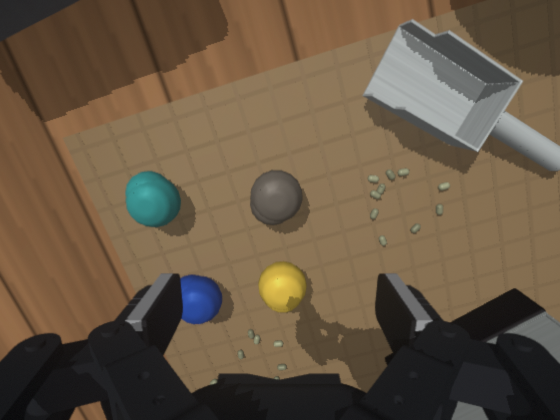

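Wrist view: the pebble is at (275,197), as predicted, and both jaw sides are free. Descending.

jog_arm --increments "0.1 -0.3 4 0 0 0 1;0 0 4 0 0 0 1;0 0 4 0 0 0 1;0 0 3 0 0 0 1;0 0 1.5 0 0 0 1;0 0 1 0 0 0 1;0 0 0 0 0 0 1;0 0 0 0 0 0 1" --squeeze 40

```text
clock: 7.6
eef_pos: [449.1, 350.0, 5.5]
tcp_rot: [3.14, -0.0, 1.281]
contact_force: [0.6, 0.6, 0.1]
opening: 0.996
```

```bash
python3 - <<'E'
from rig import r
from h import *
show([448.3,350,3],[3.1416,0,1.28])
E
```

```text
clk 7.6 pos [449.1 350.    5.5] rpy [ 3.14  -0.     1.281] F [0.6 0.6 0.1] op 1.0 q [ 0.66  0.57  1.9  -0.    0.67  0.95]
delta cm [-0.02 -0.08  0.25] [ 0.001 -0.     0.001]
```

jog_arm --increments "0 0 0.3 0 0 0 -1;0 0 0 0 0 0 -1;0 0 0 0 0 0 -1;0 0 0 0 0 0 -1;0 0 0 0 0 0 -1;0 0 0 0 0 0 -1;0 0 -1 0 0 0 -1;0 0 -2 0 0 0 -1"

```text
clock: 8.4
eef_pos: [447.5, 348.8, 31.2]
tcp_rot: [-3.141, 0.003, 1.281]
contact_force: [0.2, 0.9, -0.8]
opening: 0.553
```

jog_arm --increments "0 0 -3 0 0 0 -1;0 0 -4 0 0 0 -1;0 0 -5 0 0 0 -1;0 0 -5 0 0 0 -1;0 0 -4 0 0 0 -1;0 0 -3 0 0 0 -1;0 0 -2 0 0 0 -1;0 0 0 0 0 0 -1"

```text
clock: 9.2
eef_pos: [449.3, 350.6, 295.3]
tcp_rot: [3.138, -0.004, 1.281]
contact_force: [0.0, -0.0, -1.9]
opening: 0.558
```

```bash
python3 - <<'E'
from rig import r
from h import *
show([618,54,280],[3.1416,0,0.301])
im=r.grab_frame('wrist'); cv2.imwrite('pics/w4.png',im[:,:,::-1])
cv2.imwrite('pics/t4.png',r.grab_frame('top')[:,:,::-1])
E
```

```text
clk 9.2 pos [449.3 350.6 295.3] rpy [ 3.138 -0.004  1.281] F [ 0.  -0.  -1.9] op 0.56 q [ 0.66  0.21  1.68 -0.    1.24  0.95]
delta cm [-23.6   24.64   1.53] [ 0.002 -0.006  0.98 ]
```

View pics/w4.png

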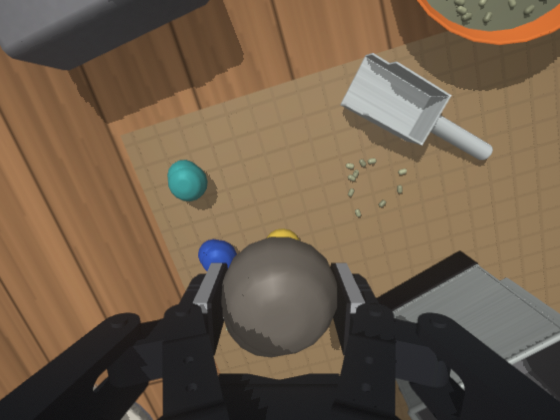

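View pics/t4.png

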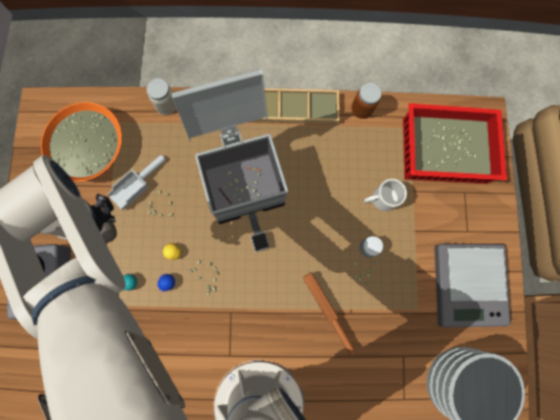

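```bash
python3 - <<'E'
from rig import r
from h import *
ci=r.camera_info('wrist');K,d,R,t=cam(ci);C=-R.T@t;s=r.sense()
print('cam in tool',Ro.from_euler('xyz',s['tcp_rot']).inv().apply(C-s['eef_pos']))
T=r.camera_info('top');im=cv2.imread('pics/t4.png')
c,sn=np.cos(.301),np.sin(.301);Rz=np.array([[c,-sn,0],[sn,c,0],[0,0,1]])
P=lambda L,o=(618,54,0):np.array(L)@Rz.T+o
big=cv2.resize(im[60:270,160:320],None,fx=4,fy=4,interpolation=cv2.INTER_CUBIC)
big=big[:600*1][:, :]
def dr(L,col):
    q=((proj(T,P(L))-[160,60]+.5)*4-.5).round().astype(int)
    cv2.polylines(big,[q.reshape(-1,1,2)],True,col,1)
dr([(80,100,190),(80,-100,190),(-80,-100,190),(-80,100,190)],(0,0,255))
dr([(-140,23,32),(-140,-23,32),(-190,-23,32),(-190,23,32)],(0,255,0))
cv2.imwrite('pics/c4.png',cv2.resize(big,None,fx=.71,fy=.71)); print(big.shape)
E
```

```text
cam in tool [ 7.25778761e+01  4.52030724e-02 -1.43931775e+02]
(600, 640, 3)
```

View pics/c4.png

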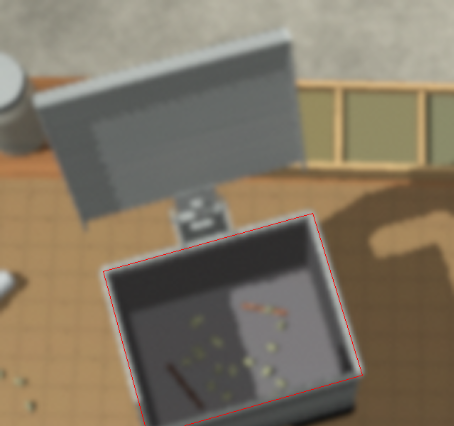

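The rim overlay matches. I'll carry the stone over the mouth, keeping the yaw so that the camera side stays away from the lid.

jog_arm --increments "-1.5 1.5 0 0 0 0 -1;-3 3 0 0 0 0 -1;-3.5 3.5 0 0 0 0 -1;-3.5 3.5 0 0 0 0 -1;-3.5 3.5 0 0 0 0 -1;-3.5 3.5 0 0 0 0 -1;-3 3 0 0 0 0 -1;-2 2 0 0 0 0 -1"

```text
clock: 10.1
eef_pos: [606.3, 54.4, 289.5]
tcp_rot: [-3.14, 0.002, 1.279]
contact_force: [-0.1, -0.2, -1.1]
opening: 0.557
```

```bash
python3 - <<'E'
from h import *
show([610,52,145],[3.1416,0,1.281])
E
```

```text
clk 10.1 pos [606.3  54.4 289.5] rpy [-3.140e+00  2.000e-03  1.279e+00] F [-0.1 -0.2 -1.1] op 0.56 q [ 0.09  0.28  1.6  -0.    1.26  0.38]
delta cm [-0.09  0.45 14.45] [-0.002  0.002 -0.002]
```

jog_arm --increments "-0.1 0.3 2 0 0 0 -1;0 0 3 0 0 0 -1;0 0 3 0 0 0 -1;0 0 3 0 0 0 -1;0 0 2 0 0 0 -1;0 0 1.4 0 0 0 -1;0 0 0 0 0 0 -1;0 0 0 0 0 0 -1"

```text
clock: 10.9
eef_pos: [608.8, 55.4, 147.6]
tcp_rot: [3.142, 0.001, 1.281]
contact_force: [0.3, 0.1, -1.0]
opening: 0.562
```

```bash
python3 - <<'E'
from h import *
from rig import r
show([610,52,145],[3.1416,0,1.281])
cv2.imwrite('pics/s5.png',r.grab_frame('scene')[:,:,::-1])
E
```

```text
clk 10.9 pos [608.8  55.4 147.6] rpy [3.142e+00 1.000e-03 1.281e+00] F [ 0.3  0.1 -1. ] op 0.56 q [ 0.09  0.42  1.74 -0.    0.98  0.38]
delta cm [-0.29  0.21  0.26] [ 0.     0.001 -0.   ]
```

View pics/s5.png

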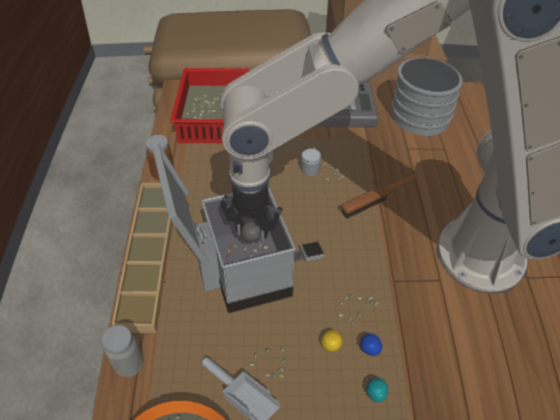

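The stone hangs at (250,230) inside the mouth and the lid is clear. Releasing.

jog_arm --increments "0 0 0 0 0 0 1;0 0 0 0 0 0 1;0 0 0 0 0 0 1;0 0 0 0 0 0 1;0 0 0 0 0 0 1;0 0 -2 0 0 0 1;0 0 -4 0 0 0 1;0 0 -4 0 0 0 1"

```text
clock: 11.75
eef_pos: [608.2, 55.4, 248.2]
tcp_rot: [-3.14, 0.002, 1.281]
contact_force: [-0.2, 0.3, 0.7]
opening: 1.003
```

```bash
python3 - <<'E'
from h import *
from rig import r
show([463,5,230],[3.1416,0,0.301])
cv2.imwrite('pics/w5.png',r.grab_frame('wrist')[:,:,::-1])
E
```

```text
clk 11.75 pos [608.2  55.4 248.2] rpy [-3.140e+00  2.000e-03  1.281e+00] F [-0.2  0.3  0.7] op 1.0 q [ 0.09  0.32  1.65 -0.    1.18  0.38]
delta cm [ -8.98 -12.47   1.85] [-0.     0.002  0.98 ]
```

View pics/w5.png

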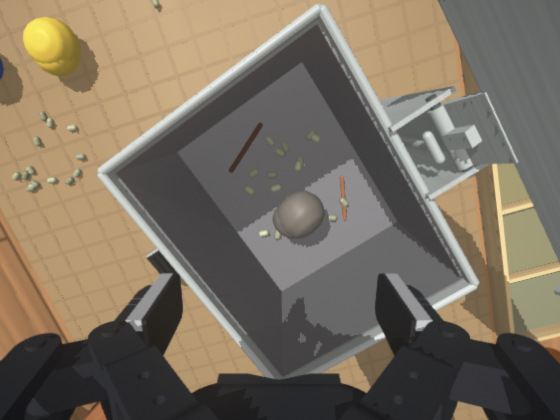

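Wrist view: the stone rests on the bin floor at (299,215). Back to the pedal to grip the tread by its sides.

jog_arm --increments "-2.2 -3 0 0 0 0 1;-2.2 -3.2 0 0 0 0 1;-2.3 -3.2 0 0 0 0 1;-2.3 -3.1 0 0 0 0 1;0 0 1 0 0 0.14 1;0 0 2 0 0 0.14 1;0 0 2 0 0 0.14 1;0 0 2 0 0 0.14 1"

```text
clock: 12.6
eef_pos: [463.5, 4.9, 177.3]
tcp_rot: [3.14, -0.0, 0.715]
contact_force: [0.0, 0.0, -0.2]
opening: 0.994
```

jog_arm --increments "0 0 2 0 0 0.14 1;0 0 1 0 0 0.14 1;0 0 0 0 0 0.14 1;0 0 0 0 0 0 1;0 0 0 0 0 0 1;0 0 0 0 0 0 1;0 0 0 0 0 0 1;0 0 0 0 0 0 1"

```text
clock: 13.4
eef_pos: [463.5, 4.9, 147.9]
tcp_rot: [3.141, -0.0, 0.302]
contact_force: [-0.0, -0.5, 0.5]
opening: 0.999
```

```bash
python3 - <<'E'
from h import *
from rig import r
show([461,4.5,100],[3.1416,0,0.301])
ci=r.camera_info('wrist'); im=r.grab_frame('wrist'); cv2.imwrite('pics/w6.png',im[:,:,::-1])
g=im.mean(2); print(proj(ci,[[461,4.5,32]]))
m=(g[120:255,215:345]<60).astype(np.uint8); n,l,st,ce=cv2.connectedComponentsWithStats(m)
for i in range(1,n):
    if st[i][4]>300: print(st[i],back(ci,[ce[i]+[215,120]],32))
E
```

```text
clk 13.4 pos [463.5   4.9 147.9] rpy [ 3.141 -0.     0.302] F [-0.  -0.5  0.5] op 1.0 q [ 0.01  0.21  2.05 -0.    0.88  1.28]
delta cm [-0.25 -0.04  4.79] [ 0.001 -0.     0.001]
[[277.21536381 214.08498015]]
[  38   69   51   51 2560] [[461.42498576   4.03531053  32.        ]]
```

View pics/w6.png

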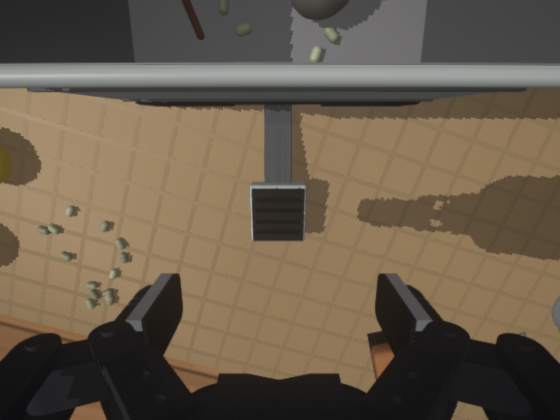

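The tread, fully down, is at (461.4, 4.0), seen at (278,214). I'll lean the tool about 0.22 rad away from the bin so it can rotate with the lever and end near vertical, clear of the lid.

jog_arm --increments "0 0 1 0 0.11 0 1;0 0 2 0 0.11 0 1;0 0 2 0 0 0 1;0 0 0 0 0 0 1;0 0 0 0 0 0 1;0 0 0 0 0 0 1;0 0 0 0 0 0 1;0 0 0 0 0 0 1"

```text
clock: 14.25
eef_pos: [470.3, 6.9, 99.0]
tcp_rot: [3.14, -0.221, 0.301]
contact_force: [-0.9, 0.2, 0.1]
opening: 1.003
```

```bash
python3 - <<'E'
from h import *
from rig import r
s=r.sense(); R=Ro.from_euler('xyz',s['tcp_rot']).as_matrix(); print(R.round(3))
show([466,5.4,4],s['tcp_rot'])
E
```

```text
[[ 0.932  0.297  0.21 ]
 [ 0.29  -0.955  0.064]
 [ 0.219  0.001 -0.976]]
clk 14.25 pos [470.3   6.9  99. ] rpy [ 3.14  -0.221  0.301] F [-0.9  0.2  0.1] op 1.0 q [-0.04  0.22  2.22  0.15  0.5   1.1 ]
delta cm [-2.53 -0.    9.17] [0. 0. 0.]
```

jog_arm --increments "-0.7 0 2 0 0 0 1;-0.6 0 2 0 0 0 1;-0.5 0 2 0 0 0 1;-0.4 0 1.5 0 0 0 1;-0.3 0 1 0 0 0 1;0 0 0.4 0 0 0 1;0 0 0 0 0 0 1;0 0 0 0 0 0 1"

```text
clock: 15.05
eef_pos: [465.5, 5.3, 6.5]
tcp_rot: [3.14, -0.221, 0.301]
contact_force: [0.3, -0.2, -0.1]
opening: 0.998
```

```bash
python3 - <<'E'
from h import *
from rig import r
s=r.sense()
show([466,5.4,4],[3.14,-.221,.301])
cv2.imwrite('pics/w7.png',r.grab_frame('wrist')[:,:,::-1])
E
```

```text
clk 15.05 pos [465.5   5.3   6.5] rpy [ 3.14  -0.221  0.301] F [ 0.3 -0.2 -0.1] op 1.0 q [-0.05  0.42  2.27  0.3   0.25  0.94]
delta cm [-0.    0.    0.26] [-0.  0.  0.]
```

View pics/w7.png

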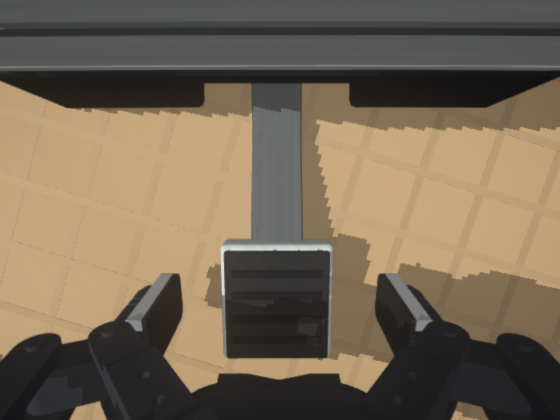

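Wrist view: the tread, (222–332, 242–358), is centred between the pads. Going 2 mm lower and closing.

jog_arm --increments "0 0 0.2 0 0 0 1;0 0 0 0 0 0 -1;0 0 0 0 0 0 -1;0 0 0 0 0 0 -1;0 0 0 0 0 0 -1;0 0 0 0 0 0 -1;0 0 0 0 0 0 -1;0 0 0 0 0 0 -1" --squeeze 50

```text
clock: 15.9
eef_pos: [465.1, 5.9, 4.5]
tcp_rot: [3.141, -0.22, 0.301]
contact_force: [-3.0, 5.7, 9.4]
opening: 0.528
```

```bash
python3 - <<'E'
from h import *
from rig import r
show([466,5.4,4],[3.14,-.221,.301])
E
```

```text
clk 15.9 pos [465.1   5.9   4.5] rpy [ 3.141 -0.22   0.301] F [-3.   5.7  9.4] op 0.53 q [-0.04  0.43  2.27  0.31  0.25  0.93]
delta cm [0.06 0.07 0.06] [-0.001  0.001 -0.   ]
```

Gripped at 45 mm. Now the slow rigid lift about the lever pivot, at about 15 mm/s.

jog_arm --increments "0.01 0 -0.15 0 -0.009 0 -1;0.01 0 -0.15 0 -0.009 0 -1;0.01 0 -0.15 0 -0.009 0 -1;0.01 0 -0.15 0 -0.009 0 -1;0.01 0 -0.15 0 -0.009 0 -1;0.01 0 -0.15 0 -0.009 0 -1;0.01 0 -0.15 0 -0.009 0 -1;0.01 0 -0.15 0 -0.009 0 -1"

```text
clock: 16.7
eef_pos: [464.0, 5.5, 16.2]
tcp_rot: [3.141, -0.148, 0.3]
contact_force: [1.2, 8.0, 0.5]
opening: 0.53
```

```bash
python3 - <<'E'
from h import *
from rig import r
show([466,5.4,4],[3.14,-.221,.301])
cv2.imwrite('pics/s8.png',r.grab_frame('scene')[:,:,::-1])
cv2.imwrite('pics/w8.png',r.grab_frame('wrist')[:,:,::-1])
E
```

```text
clk 16.7 pos [464.    5.5  16.2] rpy [ 3.141 -0.148  0.3  ] F [1.2 8.  0.5] op 0.53 q [-0.03  0.41  2.22  0.13  0.37  1.13]
delta cm [0.   0.07 1.23] [-0.001  0.073 -0.   ]
```

View pics/s8.png

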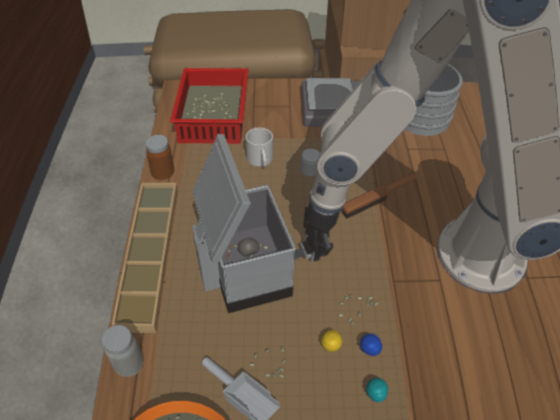

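View pics/w8.png

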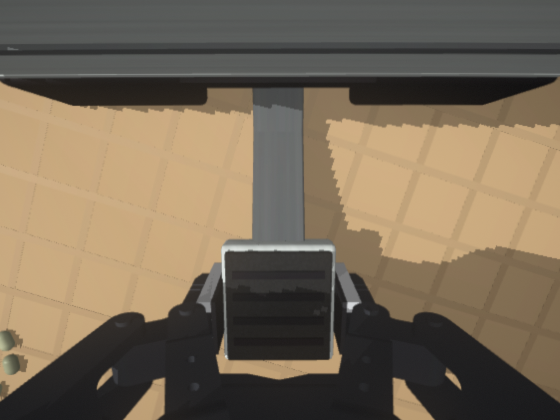

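The lid follows the pedal and is about 1.1 rad open; the grip is firm. Continuing.

jog_arm --increments "0.01 0 -0.15 0 -0.009 0 -1;0.01 0 -0.15 0 -0.009 0 -1;0.01 0 -0.15 0 -0.009 0 -1;0.01 0 -0.15 0 -0.009 0 -1;0.01 0 -0.15 0 -0.009 0 -1;0.01 0 -0.13 0 -0.008 0 -1;0.01 0 -0.11 0 -0.007 0 -1;0 0 -0.1 0 -0.006 0 -1"

```text
clock: 17.6
eef_pos: [463.8, 5.5, 27.4]
tcp_rot: [3.141, -0.083, 0.3]
contact_force: [-0.9, 8.5, 6.7]
opening: 0.528
```

```bash
python3 - <<'E'
from h import *
from rig import r
show([466,5.4,35],[3.14,-.04,.301])
cv2.imwrite('pics/s9.png',r.grab_frame('scene')[:,:,::-1])
E
```

```text
clk 17.6 pos [463.8   5.5  27.4] rpy [ 3.141 -0.083  0.3  ] F [-0.9  8.5  6.7] op 0.53 q [-0.01  0.4   2.18  0.05  0.49  1.21]
delta cm [ 0.27  0.07 -0.74] [-0.001 -0.043 -0.001]
```

View pics/s9.png

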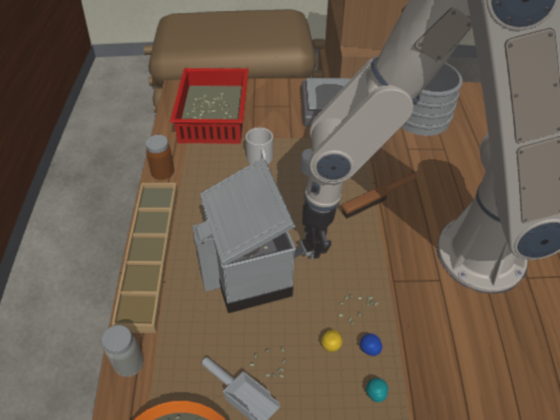

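The lid is about 0.45 rad open with roughly 7 mm of travel left. I'll go slower for the end.

jog_arm --increments "0.01 0 -0.1 0 -0.006 0 -1;0 0 -0.1 0 -0.006 0 -1;0.01 0 -0.1 0 -0.006 0 -1;0 0 -0.08 0 -0.005 0 -1;0.01 0 -0.08 0 -0.005 0 -1;0 0 -0.07 0 -0.004 0 -1;0 0 -0.05 0 -0.003 0 -1;0 0 0 0 0 0 -1"

```text
clock: 18.45
eef_pos: [464.0, 5.5, 33.4]
tcp_rot: [3.141, -0.048, 0.3]
contact_force: [-0.8, 7.0, 9.1]
opening: 0.528
```

```bash
python3 - <<'E'
from h import *
from rig import r
show([466,5.4,35],[3.14,-.04,.301])
cv2.imwrite('pics/s10.png',cv2.resize(r.grab_frame('scene')[130:320,140:400,::-1],None,fx=3,fy=3))
E
```

```text
clk 18.45 pos [464.    5.5  33.4] rpy [ 3.141 -0.048  0.3  ] F [-0.8  7.   9.1] op 0.53 q [-0.    0.4   2.15  0.03  0.55  1.25]
delta cm [ 0.2   0.07 -0.15] [-0.001 -0.008 -0.001]
```

View pics/s10.png

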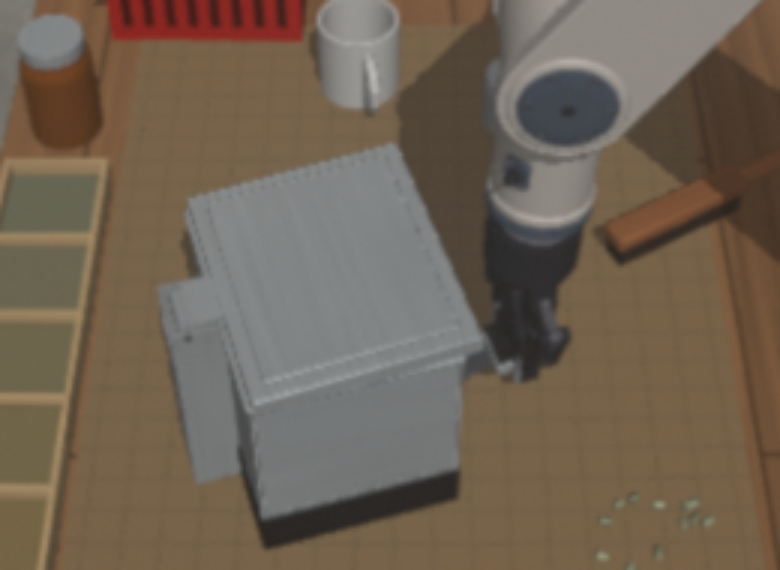

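jog_arm --increments "0 0 -0.04 0 -0.002 0 -1;0 0 -0.04 0 -0.002 0 -1;0 0 -0.04 0 -0.002 0 -1;0 0 -0.04 0 -0.002 0 -1;0 0 0 0 0 0 -1;0 0 0 0 0 0 -1;0 0 0 0 0 0 -1;0 0 0 0 0 0 -1"

```text
clock: 19.3
eef_pos: [464.0, 5.5, 34.5]
tcp_rot: [3.141, -0.041, 0.3]
contact_force: [3.0, 7.8, -1.6]
opening: 0.53
```

```bash
python3 - <<'E'
from h import *
from rig import r
show([466,5.4,35],[3.14,-.04,.301])
E
```

```text
clk 19.3 pos [464.    5.5  34.5] rpy [ 3.141 -0.041  0.3  ] F [ 3.   7.8 -1.6] op 0.53 q [0.   0.4  2.14 0.02 0.56 1.25]
delta cm [ 0.19  0.07 -0.04] [-0.001 -0.001 -0.001]
```

The force has flipped sign, so the pedal is at its upper stop. One small nudge more, then release and withdraw straight up.

jog_arm --increments "0 0 -0.04 0 0 0 -1;0 0 0 0 0 0 -1;0 0 0 0 0 0 -1;0 0 0 0 0 0 -1;0 0 0 0 0 0 -0.2;0 0 0 0 0 0 1;0 0 0 0 0 0 1;0 0 0 0 0 0 1"

```text
clock: 20.1
eef_pos: [463.1, 4.6, 34.8]
tcp_rot: [3.141, -0.039, 0.301]
contact_force: [-0.5, 0.3, -0.2]
opening: 0.991
```

```bash
python3 - <<'E'
from h import *
from rig import r
show([466,5.4,35],[3.14,-.04,.301])
cv2.imwrite('pics/w11.png',r.grab_frame('wrist')[:,:,::-1])
E
```

```text
clk 20.1 pos [463.1   4.6  34.8] rpy [ 3.141 -0.039  0.301] F [-0.5  0.3 -0.2] op 0.99 q [-0.    0.4   2.14  0.02  0.56  1.25]
delta cm [ 0.3   0.01 -0.01] [-0.001  0.001 -0.   ]
```

View pics/w11.png

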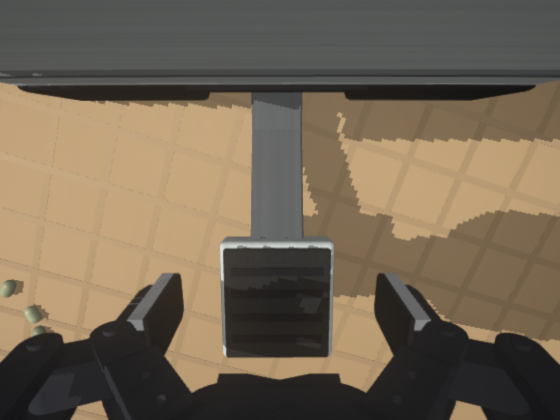

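Released: the jaws are clear on both sides of the tread at (277,298). Withdrawing up and slightly back, away from the bin.

jog_arm --increments "0 0 -1 0 0 0 1;0 0 -2 0 0 0 1;0 0 -3 0 0 0 1;-0.5 0 -4 0 0 0 1;-1 0 -4 0 0 0 1;-2 0 -2 0 0 0 1;-1 0 -1 0 0 0 1;0 0 0 0 0 0 1"

```text
clock: 20.95
eef_pos: [413.6, -10.8, 204.8]
tcp_rot: [3.139, -0.042, 0.3]
contact_force: [0.4, 0.6, -0.4]
opening: 1.002
```

```bash
python3 - <<'E'
from h import *
from rig import r
show([466,5.4,35],[3.14,-.04,.301])
cv2.imwrite('pics/s12.png',r.grab_frame('scene')[:,:,::-1])
cv2.imwrite('pics/t12.png',r.grab_frame('top')[:,:,::-1])
ci=r.camera_info('wrist');im=r.grab_frame('wrist');cv2.imwrite('pics/w12.png',im[:,:,::-1])
a=cv2.imread('pics/scene0.png');b=cv2.imread('pics/s12.png')
d=cv2.absdiff(a,b).max(2)[180:310,190:330]; print('scene diff bin',(d>40).sum())
for n in 1,: cv2.imwrite('pics/d12.png',cv2.resize(np.hstack([a[180:310,190:330],b[180:310,190:330]]),None,fx=2.8,fy=2.8))
E
```

```text
clk 20.95 pos [413.6 -10.8 204.8] rpy [ 3.139 -0.042  0.3  ] F [ 0.4  0.6 -0.4] op 1.0 q [-0.04  0.03  2.11  0.01  0.96  1.22]
delta cm [ 4.77 -0.03 17.2 ] [ 0.001 -0.002 -0.001]
scene diff bin 96
```

View pics/d12.png

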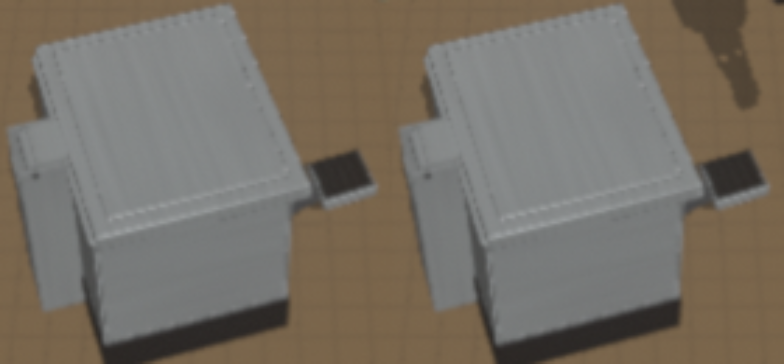

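View pics/t12.png

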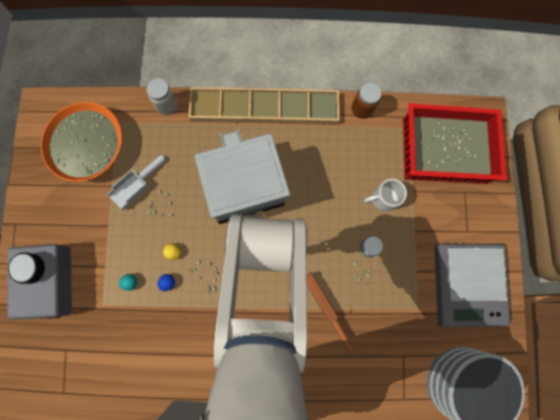

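The bin, lid and tread look the same as in the first picture. The tin (372,246), mug (391,193) and scoop (130,188) haven't moved. Handing in.

```bash
python3 -c "
from rig import r
print(r.sign_off())"
```

```text
the job is handed in; nothing more can be done
None
```

The stone is in the bin, the lid is shut and the pedal is up. I handed the job in at about 21 s of the 67 s allowed; no verdict was reported.

- **Opening:** I pressed the pedal down with the shut fingers until it hit its stop (about 34 N). The lid stayed open by itself after I lifted off.
- **Stone:** I gripped the grey-brown pebble, not the yellow, blue or turquoise ones. I let it go inside the mouth and saw it lying on the bin floor.
- **Closing:** I gripped the tread by its sides and raised it at about 15 mm/s, slowing to under 10 mm/s at the end. I let go once the force showed the pedal was at its upper stop.

**Last checks:**
- The shut bin and raised pedal match the first picture.
- The tin, mug and scoop look unmoved, judged by eye.
- The arm stands clear, with contact force near zero.
- The lid angle and speed were not measured directly. I judged them from the pictures and the commanded tread speed.
- No check failed. One measurement disagreed: the bin position from the lid corners and from the tread differed by about 5 mm. I used a value between them, and it matched the rim in the picture.

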